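# Tip a tall carton into the measuring corner

### The job

Without gripping or lifting it, push the tall slim brown carton over towards the end stop of the measuring board so that it lies flat on the board, label up, top end towards the stop. Then push it along the board until it sits snugly in the corner, its top end against the end stop and its long side against the side rail. Leave everything else on the bench where it is.

Things in the scene. Friction and masses are not known exactly. Their poses are not given: they have to be found in the camera images.
- carton: The tall slim brown carton, 50 mm thick (its x), 80 wide (its y), 220 tall (its z), 0.25 to 0.5 kg, loose. Origin: centre of its underside; z runs up to its top; +x points out of the broad face with the white label. It starts upright on the right half of the board, label turned away from the end stop (within 10 degrees). Pushed near its top it tips over, away from the push.
- carton_mid (a point): Centre of the tall slim carton's volume, 110 mm up its z axis from its origin.
- carton_top (a point): Centre of the tall slim carton's top end face, 220 mm up its z axis. Tipped over towards the stop where it stands, the carton lies with this end some 50 to 110 mm short of the end stop.
- board: Fixed white measuring board with two low dark steel walls forming a corner: a side rail along its far edge, an end stop across its left end. Origin on the bench (z = 0); x points roughly away from the robot, y roughly to its left (yaw within 0.3 rad). The plate spans x -130 to +112 mm, y -210 to +202 mm; its top is 10 mm above the bench.
- side_rail (a point): Mid-length of the side rail's inner face, at the top edge. The inner face is the plane x = +100 mm of the board; the rail is 12 mm thick, runs the whole length of the board, top 46 mm above the bench.
- end_stop (a point): Mid-length of the end stop's inner face, at the top edge. The inner face is the plane y = +190 mm of the board; the stop is 12 mm thick, top 46 mm above the bench.
- square_carton: Bystander: white upright carton, 70 x 70 x 170 tall, with a square section (not the one to tip) (sizes in mm). Origin at the centre of its underside. Loose; to be left alone.
- can: Bystander: closed metal can, 64 diameter, 100 tall (sizes in mm). Origin at the centre of its underside. Loose; to be left alone.
- tape_roll: Bystander: roll of packing tape lying flat, 96 diameter, 48 high (sizes in mm). Origin at the centre of its underside. Loose; to be left alone.
- knife: Bystander: closed box knife lying flat, 145 x 26 x 19 high (sizes in mm). Origin at the centre of its underside. Loose; to be left alone.
- bundle: Bystander: strapped pack of three small cartons, 70 x 70 x 72 high (sizes in mm). Origin at the centre of its underside. Loose; to be left alone.
- bearing: Bystander: steel bearing ring lying flat, 62 diameter, 16 high (sizes in mm). Origin at the centre of its underside. Loose; to be left alone.
- low_carton: Bystander: low brown carton, 60 x 110 x 45 high (sizes in mm). Origin at the centre of its underside. Loose; to be left alone.
There are look-alikes about, which are no part of the job. What is shaped like the carton but green or turquoise is not meant.

How it is judged:
On the way:
1. the tall carton has been tipped over and lies on the board, label up, top end towards the end stop (angle between carton's own x axis and vertical below 0.08 rad and height (world z) of carton_mid below 0.042 m and angle between the z axis of carton and the y axis of board, either way round below 0.6 rad), for 0.2 s.
At the end, for the whole second after the job is handed in: The tall carton lies still and flat on the board (within 0.08 rad), label up, square to the board within 0.06 rad, the middle of its top end within 6 mm of the end stop and its long side (at mid length) within 6 mm of the side rail (angle between carton's own x axis and vertical below 0.08 rad and height (world z) of carton_mid between 0.03 and 0.042 m and x of carton_mid in the frame of board between 0.054 and 0.066 m and y of carton_top in the frame of board between 0.184 and 0.196 m and angle between the z axis of carton and the y axis of board, either way round below 0.06 rad and linear speed of carton below 0.01 m/s); the robot touches nothing.
It fails at once if the tall carton is lifted or carried (height (world z) of carton_mid above 0.14 m or (angle between carton's own z axis and vertical above 0.8 rad and height (world z) of carton_mid above 0.125 m) or (angle between carton's own z axis and vertical above 1.4 rad and height (world z) of carton_mid above 0.07 m)).
It fails at once if a bystander is moved by more than 25 mm or knocked over (distance of any of square_carton, can, tape_roll, knife, bundle, bearing, low_carton from where it was at the start of the episode above 0.025 m or angle between any of square_carton, can, tape_roll, knife, bundle, bearing, low_carton's own z axis and vertical above 0.5 rad).
It also fails if it takes over 64 s, if anything falls off the work surface, if the arm or the gripper's body presses on something with over 40 N, if the wrist force passes 120 N, or if a joint passes its speed limit or range.

### The arm

A 7-joint arm with a two-finger parallel gripper is mounted at the origin on the work surface. World frame = base frame: x ahead of the robot, y to its left, z up, the work surface at z = 0. Lengths are in m, angles in rad, forces in N, time in s.
With the tool pointing down it reaches from about 0.425 to 0.825 m from the base axis. Payload 3.6 kg.
Tool frame: the origin (TCP) lies midway between the tips of the shut fingers; the grasp point (between the pads) lies 19 mm behind it; z points along the fingers, y is the direction in which the jaws open and shut (so a half turn about z gives the same grasp; the last joint's range is limited). The gripper opens to 93 mm and grips with 3 to 60 N. Pads are 15 mm wide; open, the fingers measure 128 mm over their backs; the gripper's body (75 mm by 188 mm) begins 65 mm behind the grasp point.
Start: joints at [-1.147, 0.615, -0.013, 1.423, 0.008, 1.103, -0.04], TCP at [0.283, 0.585, 0.219] pointing down, gripper open.
Joint ranges: [-3.12, 3.12], [-0.3, 2.06], [-1.34, 1.32], [0.26, 2.42], [-1.36, 4.5], [0.01, 1.98], [-2.84, 2.84]. Speed limits (rad/s): [2.79, 2.79, 3.14, 3.14, 3.14, 3.14, 3.14].

### API

Orientations are given as a 3x3 rotation matrix whose columns are the frame's x, y, z axes.
In Python, from workcell import arm, read_camera, camera_params, models gives the robot as it stands.
- The arm moves only by the tool servo_tool, never from a script. Its argument "moves" is a list of rows, each an object of numbers: "x", "y", "z": the shift along the tool's x, y, z normalised to -1 to 1, where 1 is 1 m; "ax", "ay", "az": the turn, a rotation vector about the tool's x, y, z normalised to -1 to 1, where 1 is 180 degrees; "jaw": the opening, from 0 (shut) to 1 (fully open). A call has 1 to 8 rows; each row is the pose to reach, as a shift and turn from the pose commanded when the call began, along the tool's axes at that moment, turning the shorter way round; what a row does not reach only later rows make up. A row lasts 1/12 s, in which the tool goes at most 41.7 mm and 7.16 degrees, less where a joint would pass 70% of its speed; a pose out of reach is approached as far as the arm can. A call with a number of a shift or a turn outside -1 to 1 is refused whole. A call with a gripper value outside its range is refused whole. The fingers move at their own pace and stop on an object; "squeeze" is the grip in N (left out, the last holds). Time passes only in rows, so rows that repeat a pose let the fingers close. It gives the time, the measured TCP pose, the force and the opening at its end, in the units of the state.
- arm.read_state(): the state, without advancing time (a new reading comes with each control period).
- read_camera(name): name is "side" or "top" or "wrist"; returns the picture (384x512x3 uint8, red, green, blue); there is no depth.
- camera_params(name): a dict with "K" (3x3 intrinsics, pixels), "R" (3x3) and "t" (3): a world point X has camera coordinates R X + t; the wrist camera has in their place "mount" (4x4, takes a point from camera to tool coordinates, whose origin is the TCP and whose axes are the flange's). Camera axes: x right, y down, z forward; pixel columns grow to the right and rows downward; lengths in m; the calibration is good to about 2 mm. A picture is of the moment at which its call begins: read the wrist's pose just before it. camera_params takes no time and is no camera call.
- arm.hand_in(): hands the job in, once; it reports no verdict.
Trained networks look in the newest picture that a camera, given by its name, has taken for a name from the list of things; names that differ only in an ending like _2 or _b are one class to them, and where a whole thing is asked for, a point or a joint stands for the part that bears it (a point fixed in the world has none). Each returns a list of dicts, best first, with "score" (0 to 1); they miss things now and then, are a little off and sometimes report something else, mostly with a low value. They report only what shows in the picture. A call takes as long as a camera call. They do not tell look-alikes from the thing itself.
- models.spot_in(camera, name): "box" ([centre column, centre row, width, height] in pixels, round what is visible of it).
- models.regions_of(camera, name): "mask" (384x512 bool, what is visible of it) and "box" ([centre column, centre row, width, height] in pixels, round what is visible of it).
The state is a dict: "time": time; "joints": joint angles; "dq": joint speeds; "joint_efforts": joint torques, N m; "tool_pos": TCP position; "eef_rot": TCP orientation; "ft_force": force on the tool from outside, world axes, zero at the start; "wrist_torque": the same for the moment, N m; "gripper_width": finger opening in m.
Only numpy, scipy, OpenCV 4.12 (cv2) and the standard library are available. Lean on these libraries where they do the work, as an engineer would, in place of code of your own. Each camera call takes 0.05 s, during which the arm holds its last target.

## Working session

There is one attempt and no reset: what is moved stays moved. The work goes in short steps, Python scripts to look and compute and a tool call to move; the robot and the scene stay as the last step left them, time stands still between calls to the robot, and variables do not carry over. Pictures are saved under pics/ and viewed, and the job is handed in when it is done.

Besides the shell and the picture viewer there is one more tool, called after "Request:" by a JSON object that holds its "api" and its "payload". servo_tool: Moves the arm, as the interface text tells. Its arguments: {"type":"object","properties":{"moves":{"type":"array","items":{"type":"object","properties":{"x":{"type":"number","minimum":-1,"maximum":1},"y":{"type":"number","minimum":-1,"maximum":1},"z":{"type":"number","minimum":-1,"maximum":1},"ax":{"type":"number","minimum":-1,"maximum":1},"ay":{"type":"number","minimum":-1,"maximum":1},"az":{"type":"number","minimum":-1,"maximum":1},"jaw":{"type":"number"}}}},"squeeze":{"type":"number"}},"required":["moves"]}

```bash
mkdir -p pics; ls; python3 - <<'E'
from workcell import arm, read_camera, camera_params, models
import cv2,numpy as np
s=arm.read_state();print(s)
for n in ("side","top"):
    im=read_camera(n);cv2.imwrite(f"pics/{n}0.png",im[:,:,::-1]);p=camera_params(n);print(n,p)
print(camera_params("wrist"))
E
```

```text
pics
{'time': 0.0, 'joints': array([-1.14751289,  0.61588699, -0.01264569,  1.42487067,  0.00811175,
        1.10336407, -0.04041464]), 'dq': array([-0.00070617,  0.00182317,  0.00037228, -0.00123801, -0.00093246,
       -0.00043035,  0.0010367 ]), 'joint_efforts': array([-6.91763926e-04, -4.58944881e+01,  2.09159399e-01, -1.65746373e+01,
       -6.09637261e-02,  2.05730653e-02,  2.30842743e-04]), 'tool_pos': array([0.28224548, 0.58466753, 0.21751134]), 'eef_rot': array([[-9.00576483e-01,  4.34696320e-01, -1.05264517e-03],
       [ 4.34697594e-01,  9.00573687e-01, -2.24427724e-03],
       [-2.75945150e-05, -2.47872562e-03, -9.99996928e-01]]), 'ft_force': array([-0.26219756,  0.04385649, -0.01075776]), 'wrist_torque': array([ 0.03464345,  0.02104849, -0.00199797]), 'gripper_width': 0.09283151154913492}
side {'K': array([[386.49634183,   0.        , 253.03224031],
       [  0.        , 386.49634183, 190.92698659],
       [  0.        ,   0.        ,   1.        ]]), 'R': array([[ 0.98693776, -0.16107686, -0.00284738],
       [-0.11199327, -0.67327709, -0.73085941],
       [ 0.11580746,
[... 299 characters left out ...]
8281340e-02],
       [-9.81307562e-01,  5.27623694e-04, -1.92445293e-01],
       [ 1.92415169e-01, -1.52140444e-02, -9.81195666e-01]]), 't': array([-0.01435949,  0.52382226,  0.96612114])}
{'K': array([[268.94935734,   0.        , 257.13677198],
       [  0.        , 268.94935734, 194.30389195],
       [  0.        ,   0.        ,   1.        ]]), 'mount': array([[-2.62886834e-04, -9.61240716e-01, -2.75710386e-01,
         7.77406649e-02],
       [ 9.99999951e-01, -2.06235282e-04, -2.34467304e-04,
        -4.36272311e-04],
       [ 1.68518310e-04, -2.75710434e-01,  9.61240723e-01,
        -1.66421697e-01],
       [ 0.00000000e+00,  0.00000000e+00,  0.00000000e+00,
         1.00000000e+00]])}
```

View pics/top0.png

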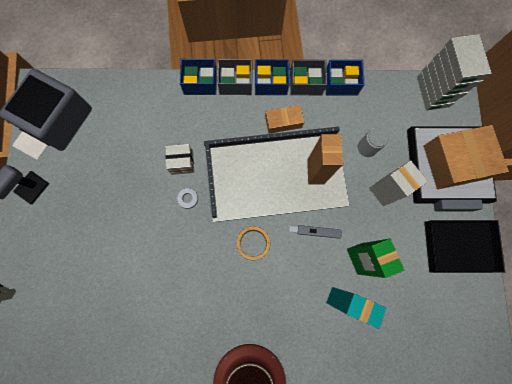

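View pics/side0.png

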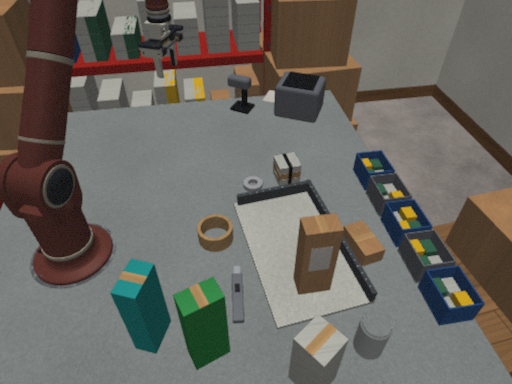

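```bash
python3 - <<'E'
import cv2
im=cv2.imread("pics/top0.png")
cv2.imwrite("pics/top0z.png",cv2.resize(im[90:240,180:380],None,fx=4,fy=4,interpolation=cv2.INTER_CUBIC))
im=cv2.imread("pics/side0.png")
cv2.imwrite("pics/side0z.png",cv2.resize(im[140:340,220:420],None,fx=3,fy=3,interpolation=cv2.INTER_CUBIC))
E
```

```text
(no output)
```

View pics/top0z.png

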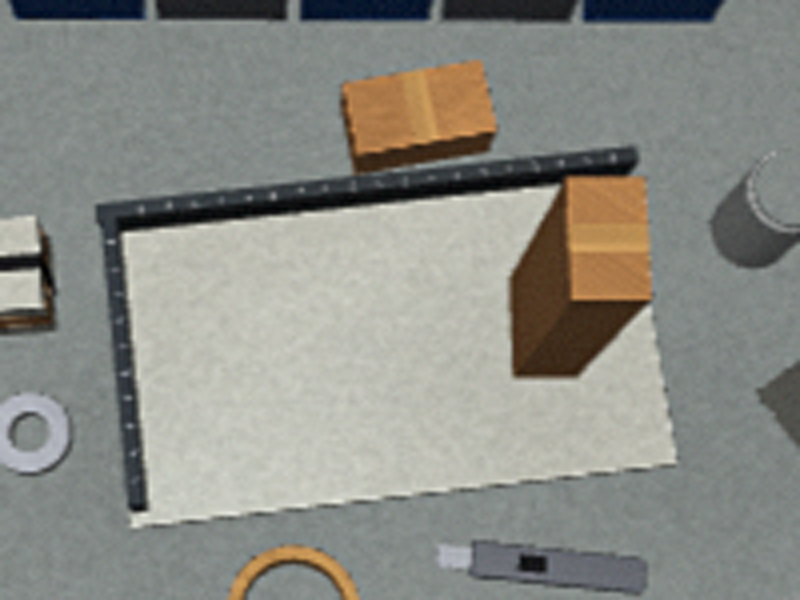

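View pics/side0z.png

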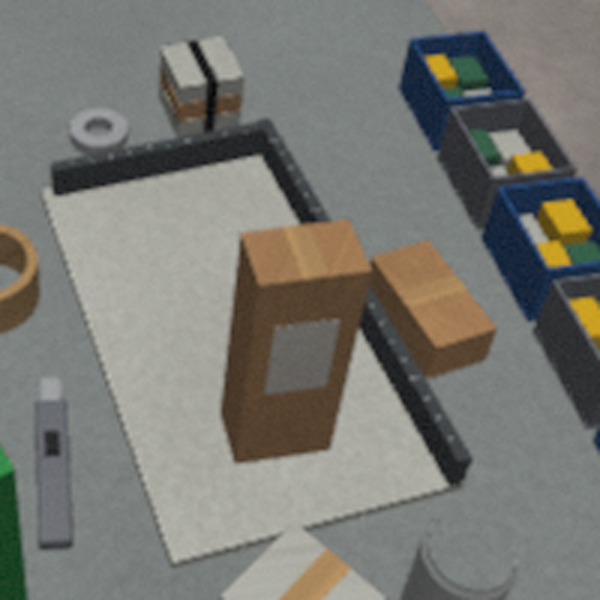

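```bash
cat > h.py <<'E'
import numpy as np, cv2
from workcell import arm, read_camera, camera_params, models
from scipy.optimize import least_squares
def proj(cam,X):
    p=camera_params(cam);Y=np.asarray(X)@p["R"].T+p["t"];u=Y@p["K"].T;return u[:,:2]/u[:,2:]
def ray(cam,uv,z):
    p=camera_params(cam);d=p["R"].T@np.linalg.solve(p["K"],[uv[0],uv[1],1]);c=-p["R"].T@p["t"];return c+d*(z-c[2])/d[2]
def pl(p,L):
    c,s=np.cos(p[2]),np.sin(p[2]);L=np.asarray(L,float);return np.c_[p[0]+c*L[:,0]-s*L[:,1],p[1]+s*L[:,0]+c*L[:,1],L[:,2]]
def fit(obs,p0):
    # obs: list of cam, uv, L(mm)
    def f(p):
        r=[]
        for cam in set(o[0] for o in obs):
            oo=[o for o in obs if o[0]==cam]
            r.append(proj(cam,pl(p,[np.array(o[2])/1000 for o in oo]))-np.array([o[1] for o in oo]))
        return np.vstack(r).ravel()
    s=least_squares(f,p0,loss="soft_l1");return s.x,f(s.x).reshape(-1,2)
def tz(u,v):return (u/4+180-.4,v/4+90-.4)
def sz(u,v):return (u/3+220-.3,v/3+140-.3)
E
cat > m.py <<'E'
from h import *
t=[("top",tz(132,526),(-130,202,10)),("top",tz(676,463),(-130,-210,10)),("top",tz(97,206),(112,202,46)),("top",tz(637,147),(112,-210,46)),("top",tz(637,167),(100,-210,46)),("top",tz(117,218),(100,190,46))]
s=[("side",sz(45,190),(-130,202,10)),("side",sz(173,562),(-130,-210,10)),("side",sz(468,460),(112,-210,46)),("side",sz(268,122),(112,202,46))]
for o in (t,s,t+s):
    b,r=fit(o,[.6,0,0.1]);print("board",b,np.abs(r).max(),r.round(1).tolist())
ct=[("top",tz(566,177),(-25,40,230)),("top",tz(645,178),(25,40,230)),("top",tz(651,300),(25,-40,230)),("top",tz(571,299),(-25,-40,230)),("top",tz(514,376),(-25,-40,10)),("top",tz(580,376),(25,-40,10)),("top",tz(511,277),(-25,40,10))]
cs=[("side",sz(242,233),(-25,-40,230)),("side",sz(352,220),(-25,40,230)),("side",sz(368,272),(25,40,230)),("side",sz(247,288),(25,-40,230)),("side",sz(238,462),(25,-40,10)),("side",sz(330,450),(25,40,10)),("side",sz(223,413),(-25,-40,10))]
for o in (ct,cs,ct+cs):
    c,r=fit(o,[.6,-.2,-1.57]);print("carton",c,np.abs(r).max(),r.round(1).tolist())
R=np.array([[np.cos(b[2]),-np.sin(b[2])],[np.sin(b[2]),np.cos(b[2])]])
print("carton in board",R.T@(c[:2]-b[:2]),np.degrees(c[2]-b[2]))
for n,z,uv in (("can top",.1,(373,138)),("sq top",.17,(410,178)),("low top",.045,(284,117)),("knife",.01,(316,231)),("tape",.048,(253,243)),("green",.2,(385,255))):
    print(n,ray("top",uv,z))
E
python3 m.py
```

```text
board [ 0.59528851 -0.07791907  0.11273767] 1.2241955661000077 [[0.1, 0.6], [0.0, 0.8], [0.1, -0.4], [-0.2, 0.1], [0.5, -1.2], [-0.6, -0.1]]
board [ 0.5968118  -0.08159004  0.11305593] 1.3754701903858688 [[-1.4, -0.1], [-0.8, 0.4], [1.2, -0.2], [0.9, -1.1]]
board [ 0.59588837 -0.07931929  0.11422869] 1.8400382786558396 [[-1.8, -0.5], [-1.3, -0.5], [0.5, -1.1], [0.3, -1.5], [0.6, 0.4], [0.5, 0.5], [0.5, -0.5], [0.2, -0.2], [0.9, -1.5], [-0.1, -0.2]]
carton [ 0.59797613 -0.20420611 -1.57114218] 0.6541904107563141 [[0.1, -0.4], [0.4, -0.6], [0.6, -0.0], [0.2, 0.2], [-0.5, 0.5], [-0.7, 0.5], [-0.6, 0.0]]
carton [ 0.59861655 -0.20671616 -1.59250387] 3.6473497308956553 [[-0.3, -0.6], [-0.3, -0.1], [1.7, 0.1], [3.6, -0.9], [-1.6, 0.9], [0.0, 0.8], [-1.1, -0.2]]
carton [ 0.59834955 -0.20548939 -1.58422013] 3.500985561279151 [[-0.7, -0.8], [-0.7, -0.6], [1.4, -0.4], [3.5, -1.3], [-1.7, 0.6], [-0.2, 0.2], [-1.3, -0.5], [0.8, -0.7], [1.2, -0.7], [0.9, -0.0], [0.5, -0.1], [-0.2, 0.3], [-0.4, 0.5], [0.0, -0.2]]
carton in board [-0.01193578 -0.12562837] -97.3139492086879
can top [ 0.67359811 -0.35642507  0.1       ]
sq top [ 0.53874253 -0.41945517  0.17      ]
low top [ 0.76076751 -0.10747874  0.045     ]
knife [ 0.4149487  -0.19945746  0.01      ]
tape [ 0.37815472 -0.01136433  0.048     ]
green [ 0.34106059 -0.32739581  0.2       ]
```

```bash
cat >> h.py <<'E'
from scipy.spatial.transform import Rotation as Ro
def rel(target,yaw):
    """target TCP world, yaw = world angle of tool y (jaw) ; tool down. prints shift/turn numbers"""
    s=arm.read_state();R=s["eef_rot"];d=R.T@(np.array(target)-s["tool_pos"])
    y=np.array([np.cos(yaw),np.sin(yaw),0]);z=np.array([0,0,-1.]);x=np.cross(y,z)
    T=np.c_[x,y,z];w=Ro.from_matrix(R.T@T).as_rotvec()/np.pi
    print("t",round(s["time"],2),"pos",s["tool_pos"].round(4),"F",s["ft_force"].round(1),"shift",d.round(4),"turn",w.round(4),"w",round(s["gripper_width"],3))
E
python3 -c "
from h import *
rel((.598,-.29,.30),0)"
```

```text
t 0.1 pos [0.2823 0.5847 0.2176] F [ 0.7 -0.2  0.9] shift [-0.6646 -0.6507 -0.0809] turn [-0.0006  0.0004  0.3569] w 0.093
```

Request:
{"api": "servo_tool", "payload": {"moves": [{"x": -0.6646,"y": -0.6507,"z": -0.081,"ax": -0.0006,"ay": 0.0004,"az": 0.357,"jaw": 0.4},{"x": -0.6646,"y": -0.6507,"z": -0.081,"ax": -0.0006,"ay": 0.0004,"az": 0.357,"jaw": 0.4},{"x": -0.6646,"y": -0.6507,"z": -0.081,"ax": -0.0006,"ay": 0.0004,"az": 0.357,"jaw": 0.4},{"x": -0.6646,"y": -0.6507,"z": -0.081,"ax": -0.0006,"ay": 0.0004,"az": 0.357,"jaw": 0.4},{"x": -0.6646,"y": -0.6507,"z": -0.081,"ax": -0.0006,"ay": 0.0004,"az": 0.357,"jaw": 0.4},{"x": -0.6646,"y": -0.6507,"z": -0.081,"ax": -0.0006,"ay": 0.0004,"az": 0.357,"jaw": 0.4},{"x": -0.6646,"y": -0.6507,"z": -0.081,"ax": -0.0006,"ay": 0.0004,"az": 0.357,"jaw": 0.4},{"x": -0.6646,"y": -0.6507,"z": -0.081,"ax": -0.0006,"ay": 0.0004,"az": 0.357,"jaw": 0.4}]}}

```text
time: 0.77
tool_pos: [0.3952, 0.2708, 0.2476]
eef_rot: [[-0.115, 0.993, 0.0], [0.993, 0.115, 0.002], [0.002, 0.0, -1.0]]
ft_force: [0.7, -0.7, -0.0]
gripper_width: 0.0441
```

```bash
python3 -c "
from h import *
rel((.598,-.29,.30),0)"
```

```text
t 0.77 pos [0.3952 0.2708 0.2476] F [ 0.7 -0.7 -0. ] shift [-0.5803  0.137  -0.0533] turn [ 0.0001 -0.0005  0.0366] w 0.044
```

Request:
{"api": "servo_tool", "payload": {"moves": [{"x": -0.58,"y": 0.137,"z": -0.053,"ay": -0.0005,"az": 0.0366,"jaw": 0.4},{"x": -0.58,"y": 0.137,"z": -0.053,"ay": -0.0005,"az": 0.0366,"jaw": 0.4},{"x": -0.58,"y": 0.137,"z": -0.053,"ay": -0.0005,"az": 0.0366,"jaw": 0.4},{"x": -0.58,"y": 0.137,"z": -0.053,"ay": -0.0005,"az": 0.0366,"jaw": 0.4},{"x": -0.58,"y": 0.137,"z": -0.053,"ay": -0.0005,"az": 0.0366,"jaw": 0.4},{"x": -0.58,"y": 0.137,"z": -0.053,"ay": -0.0005,"az": 0.0366,"jaw": 0.4},{"x": -0.58,"y": 0.137,"z": -0.053,"ay": -0.0005,"az": 0.0366,"jaw": 0.4},{"x": -0.58,"y": 0.137,"z": -0.053,"ay": -0.0005,"az": 0.0366,"jaw": 0.4}]}}

```text
invalid input at $.moves[0]: expected keys x, y, z, ax, ay, az, jaw
```

```bash
python3 -c "
from h import *
rel((.598,-.29,.30),0)"
```

```text
t 0.77 pos [0.3952 0.2708 0.2476] F [ 0.7 -0.7 -0. ] shift [-0.5803  0.137  -0.0533] turn [ 0.0001 -0.0005  0.0366] w 0.044
```

Request:
{"api": "servo_tool", "payload": {"moves": [{"x": -0.58,"y": 0.137,"z": -0.053,"ax": 0,"ay": -0.0005,"az": 0.0366,"jaw": 0.4},{"x": -0.58,"y": 0.137,"z": -0.053,"ax": 0,"ay": -0.0005,"az": 0.0366,"jaw": 0.4},{"x": -0.58,"y": 0.137,"z": -0.053,"ax": 0,"ay": -0.0005,"az": 0.0366,"jaw": 0.4},{"x": -0.58,"y": 0.137,"z": -0.053,"ax": 0,"ay": -0.0005,"az": 0.0366,"jaw": 0.4},{"x": -0.58,"y": 0.137,"z": -0.053,"ax": 0,"ay": -0.0005,"az": 0.0366,"jaw": 0.4},{"x": -0.58,"y": 0.137,"z": -0.053,"ax": 0,"ay": -0.0005,"az": 0.0366,"jaw": 0.4},{"x": -0.58,"y": 0.137,"z": -0.053,"ax": 0,"ay": -0.0005,"az": 0.0366,"jaw": 0.4},{"x": -0.58,"y": 0.137,"z": -0.053,"ax": 0,"ay": -0.0005,"az": 0.0366,"jaw": 0.4}]}}

```text
time: 1.43
tool_pos: [0.51, -0.0405, 0.2766]
eef_rot: [[-0.006, 1.0, 0.0], [1.0, 0.006, 0.001], [0.001, 0.0, -1.0]]
ft_force: [0.9, -0.0, 1.3]
gripper_width: 0.0373
```

```bash
python3 -c "
from h import *
rel((.598,-.29,.30),0)"
```

```text
t 1.43 pos [ 0.51   -0.0405  0.2766] F [ 0.9 -0.   1.3] shift [-0.2501  0.0864 -0.0235] turn [ 0.0001 -0.0002  0.002 ] w 0.037
```

Request:
{"api": "servo_tool", "payload": {"moves": [{"x": -0.25,"y": 0.086,"z": -0.025,"ax": 0,"ay": 0,"az": 0.002,"jaw": 0.4},{"x": -0.25,"y": 0.086,"z": -0.025,"ax": 0,"ay": 0,"az": 0.002,"jaw": 0.4},{"x": -0.25,"y": 0.086,"z": -0.025,"ax": 0,"ay": 0,"az": 0.002,"jaw": 0.4},{"x": -0.25,"y": 0.086,"z": -0.025,"ax": 0,"ay": 0,"az": 0.002,"jaw": 0.4},{"x": -0.25,"y": 0.086,"z": -0.025,"ax": 0,"ay": 0,"az": 0.002,"jaw": 0.4},{"x": -0.25,"y": 0.086,"z": -0.025,"ax": 0,"ay": 0,"az": 0.002,"jaw": 0.4},{"x": -0.25,"y": 0.086,"z": -0.025,"ax": 0,"ay": 0,"az": 0.002,"jaw": 0.4},{"x": -0.25,"y": 0.086,"z": -0.025,"ax": 0,"ay": 0,"az": 0.002,"jaw": 0.4}]}}

```text
time: 2.1
tool_pos: [0.5963, -0.294, 0.3003]
eef_rot: [[0.008, 1.0, -0.002], [1.0, -0.008, -0.003], [-0.003, -0.002, -1.0]]
ft_force: [-1.2, -0.6, -0.6]
gripper_width: 0.037
```

```bash
python3 -c "
from h import *
rel((.598,-.27,.195),0)
im=read_camera('side');cv2.imwrite('pics/s1.png',im[:,:,::-1])"
```

```text
t 2.1 pos [ 0.5963 -0.294   0.3003] F [-1.2 -0.6 -0.6] shift [0.0244 0.0017 0.1052] turn [-0.0005  0.0011 -0.0024] w 0.037
```

View pics/s1.png

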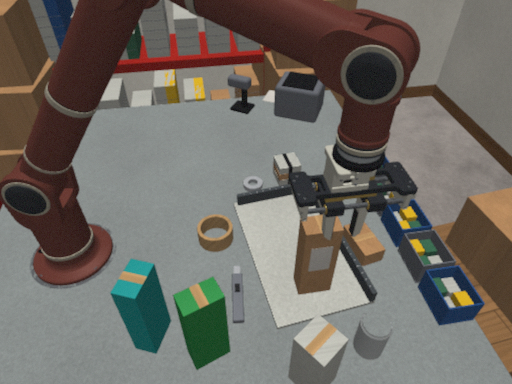

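Request:
{"api": "servo_tool", "payload": {"moves": [{"x": 0.0,"y": 0.002,"z": 0.052,"ax": 0,"ay": 0.001,"az": -0.0024,"jaw": 0.4},{"x": 0.02,"y": 0.002,"z": 0.08,"ax": 0,"ay": 0.001,"az": -0.0024,"jaw": 0.4},{"x": 0.024,"y": 0.002,"z": 0.1,"ax": 0,"ay": 0.001,"az": -0.0024,"jaw": 0.4},{"x": 0.035,"y": 0.002,"z": 0.1,"ax": 0,"ay": 0.001,"az": -0.0024,"jaw": 0.4},{"x": 0.045,"y": 0.002,"z": 0.1,"ax": 0,"ay": 0.001,"az": -0.0024,"jaw": 0.4},{"x": 0.052,"y": 0.002,"z": 0.1,"ax": 0,"ay": 0.001,"az": -0.0024,"jaw": 0.4},{"x": 0.058,"y": 0.002,"z": 0.1,"ax": 0,"ay": 0.001,"az": -0.0024,"jaw": 0.4},{"x": 0.062,"y": 0.002,"z": 0.1,"ax": 0,"ay": 0.001,"az": -0.0024,"jaw": 0.4}]}}

```text
time: 2.82
tool_pos: [0.6009, -0.2256, 0.2041]
eef_rot: [[-0.008, 1.0, 0.005], [1.0, 0.008, 0.002], [0.002, 0.005, -1.0]]
ft_force: [0.4, -0.2, 0.4]
gripper_width: 0.0374
```

Request:
{"api": "servo_tool", "payload": {"moves": [{"x": 0.008,"y": -0.002,"z": 0,"ax": 0,"ay": 0,"az": 0.002,"jaw": 0.4},{"x": 0.016,"y": -0.002,"z": 0,"ax": 0,"ay": 0,"az": 0.002,"jaw": 0.4},{"x": 0.024,"y": -0.002,"z": 0,"ax": 0,"ay": 0,"az": 0.002,"jaw": 0.4},{"x": 0.032,"y": -0.002,"z": 0,"ax": 0,"ay": 0,"az": 0.002,"jaw": 0.4},{"x": 0.04,"y": -0.002,"z": 0,"ax": 0,"ay": 0,"az": 0.002,"jaw": 0.4},{"x": 0.048,"y": -0.002,"z": 0,"ax": 0,"ay": 0,"az": 0.002,"jaw": 0.4},{"x": 0.056,"y": -0.002,"z": 0,"ax": 0,"ay": 0,"az": 0.002,"jaw": 0.4},{"x": 0.064,"y": -0.002,"z": 0,"ax": 0,"ay": 0,"az": 0.002,"jaw": 0.4}]}}

```text
time: 3.48
tool_pos: [0.5971, -0.1612, 0.2017]
eef_rot: [[-0.001, 1.0, 0.001], [1.0, 0.001, 0.003], [0.003, 0.001, -1.0]]
ft_force: [0.4, 0.4, 1.1]
gripper_width: 0.0371
```

```bash
python3 -c "
from h import *
im=read_camera('side');cv2.imwrite('pics/s2.png',im[:,:,::-1])
im=read_camera('top');cv2.imwrite('pics/t2.png',im[:,:,::-1])"
```

```text
(no output)
```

View pics/s2.png

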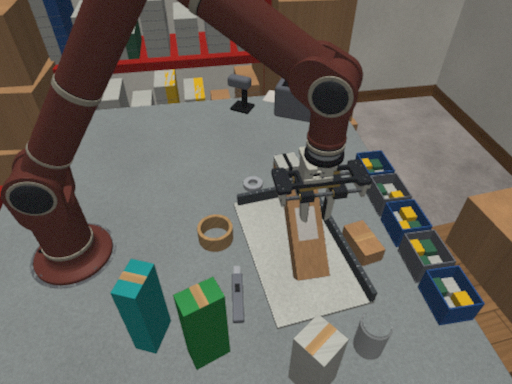

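View pics/t2.png

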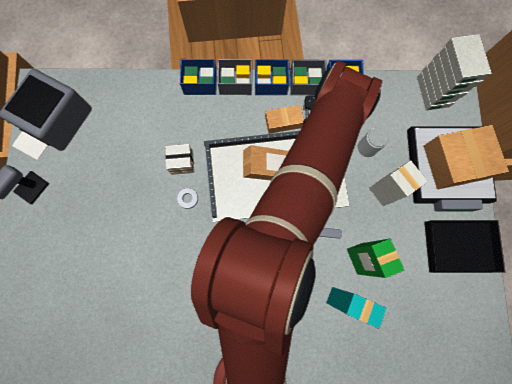

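```bash
python3 - <<'E'
import cv2
im=cv2.imread("pics/s2.png")
cv2.imwrite("pics/s2z.png",cv2.resize(im[160:310,220:400],None,fx=4,fy=4,interpolation=cv2.INTER_CUBIC))
im=cv2.imread("pics/t2.png")
cv2.imwrite("pics/t2z.png",cv2.resize(im[90:240,180:380],None,fx=4,fy=4,interpolation=cv2.INTER_CUBIC))
E
```

```text
(no output)
```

View pics/s2z.png

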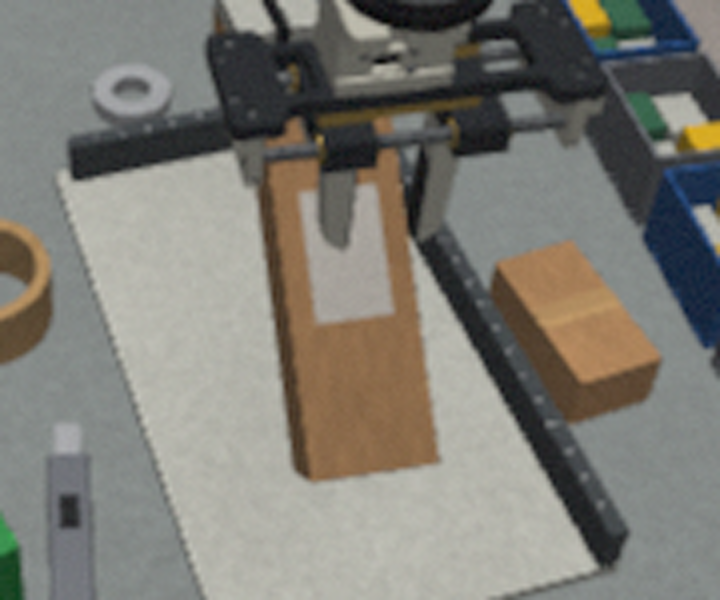

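View pics/t2z.png

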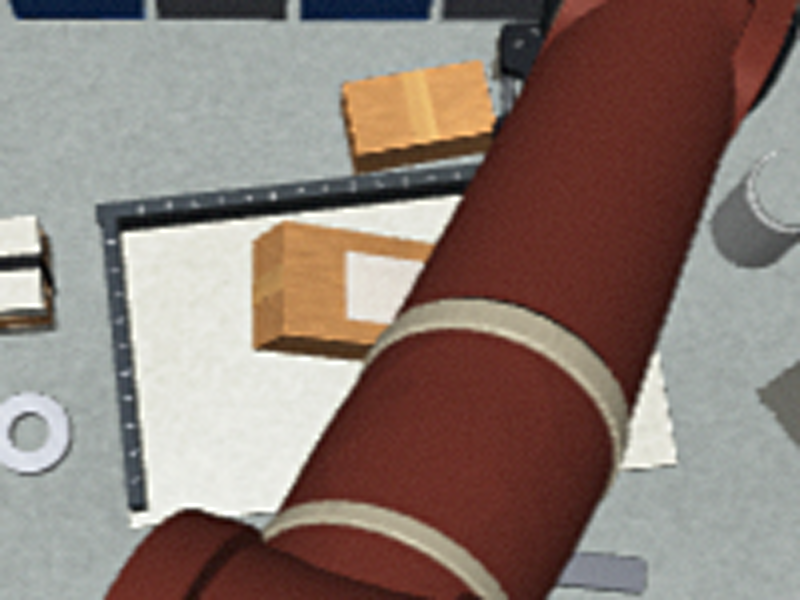

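```bash
python3 -c "
from h import *
for i in range(6): read_camera('side')
im=read_camera('side');cv2.imwrite('pics/s3z.png',cv2.resize(im[160:310,220:400,::-1],None,fx=4,fy=4,interpolation=cv2.INTER_CUBIC))
im=read_camera('top');cv2.imwrite('pics/t3z.png',cv2.resize(im[90:240,180:380,::-1],None,fx=4,fy=4,interpolation=cv2.INTER_CUBIC))"
```

```text
(no output)
```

View pics/s3z.png

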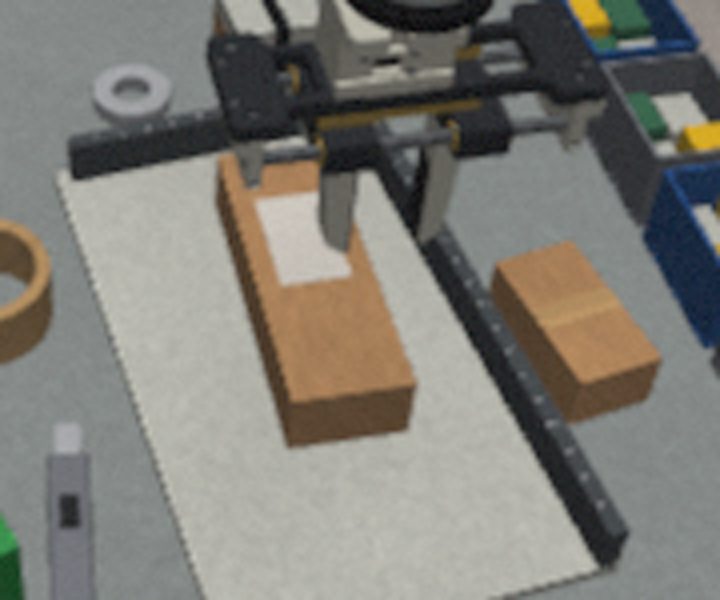

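View pics/t3z.png

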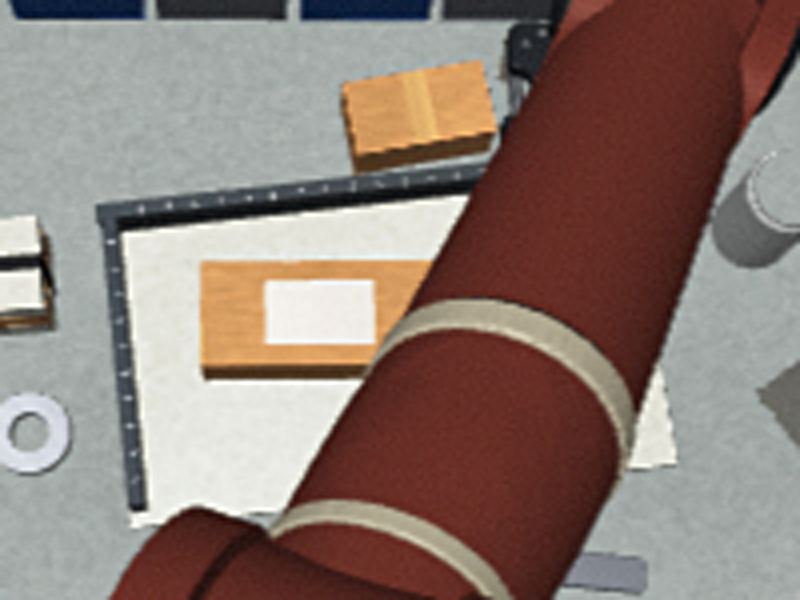

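```bash
cat >> h.py <<'E'
def s4(u,v):return (u/4+220-.4,v/4+160-.4)
B=np.array([.5956,-.079,.1135])   # board pose
def b2w(x,y): return pl(B,[(x/1000,y/1000,0)])[0,:2]
def inb(p):
    c,s=np.cos(B[2]),np.sin(B[2]);d=np.array(p[:2])-B[:2];return np.array([c*d[0]+s*d[1],-s*d[0]+c*d[1]])*1000
E
python3 - <<'E'
from h import *
t=[("top",tz(202,261),(40,110,60)),("top",tz(203,366),(-40,110,60)),("top",tz(206,379),(-40,110,10))]
s=[("side",s4(288,400),(-40,-110,60)),("side",s4(413,382),(40,-110,60)),("side",s4(290,447),(-40,-110,10)),("side",s4(409,428),(40,-110,10)),("side",s4(222,155),(-40,110,60))]
for o in (t,s,t+s):
    p,r=fit(o,[.6,-.05,0]);print(p,r.round(1).tolist());print("board mid",inb(p),"rel yaw",p[2]-B[2])
mid=p[:2]
# board rel positions of target: mid (60,80)
print(b2w(60,80),b2w(60,190))
E
```

```text
[ 0.5978931  -0.05510099  0.0171632 ] [[-0.0, -0.3], [-0.1, -0.1], [0.1, 0.4]]
board mid [ 4.98506586 23.48553144] rel yaw -0.09633679881406644
[ 0.59895846 -0.05344795 -0.00687652] [[0.7, -0.3], [1.1, 0.1], [-1.1, 0.0], [-0.3, 0.7], [-0.4, -0.9]]
board mid [ 6.23078975 25.00727515] rel yaw -0.12037651874598486
[ 0.59739375 -0.05418694  0.00712849] [[0.8, 0.2], [1.1, 0.2], [-1.0, 0.5], [-0.3, 0.8], [-1.4, -0.4], [-0.2, -0.5], [-0.5, -0.3], [-0.4, 0.2]]
board mid [ 4.59244564 24.45025026] rel yaw -0.10637151156502973
[0.64615343 0.00728065] [0.63369522 0.11657289]
```

```bash
python3 -c "
from h import *
print(arm.read_state()['joints'].round(2)); w=b2w(-80,24);print(w)
rel((*w,.12),-1.4573)"
```

```text
[-0.02  0.61  0.43  1.55 -0.28  1.04  0.48]
[ 0.51339658 -0.06421494]
t 3.98 pos [ 0.597  -0.1627  0.2018] F [ 0.8  0.1 -0.1] shift [ 0.0983 -0.0837  0.0821] turn [-0.0005 -0.0009  0.4639] w 0.037
```

Request:
{"api": "servo_tool", "payload": {"moves": [{"x": 0.098,"y": -0.084,"z": 0.08,"ax": 0,"ay": -0.001,"az": 0.464,"jaw": 1},{"x": 0.098,"y": -0.084,"z": 0.08,"ax": 0,"ay": -0.001,"az": 0.464,"jaw": 1},{"x": 0.098,"y": -0.084,"z": 0.08,"ax": 0,"ay": -0.001,"az": 0.464,"jaw": 1},{"x": 0.098,"y": -0.084,"z": 0.08,"ax": 0,"ay": -0.001,"az": 0.464,"jaw": 1},{"x": 0.098,"y": -0.084,"z": 0.08,"ax": 0,"ay": -0.001,"az": 0.464,"jaw": 1},{"x": 0.098,"y": -0.084,"z": 0.08,"ax": 0,"ay": -0.001,"az": 0.464,"jaw": 1},{"x": 0.098,"y": -0.084,"z": 0.08,"ax": 0,"ay": -0.001,"az": 0.464,"jaw": 1},{"x": 0.098,"y": -0.084,"z": 0.08,"ax": 0,"ay": -0.001,"az": 0.464,"jaw": 1}]}}

```text
time: 4.65
tool_pos: [0.5133, -0.0639, 0.1223]
eef_rot: [[0.844, 0.536, 0.0], [0.536, -0.844, 0.001], [0.001, -0.001, -1.0]]
ft_force: [0.5, 0.1, -0.0]
gripper_width: 0.086
```

```bash
python3 -c "
from h import *
w=b2w(-80,24)
rel((*w,.034),-1.4573)"
```

```text
t 4.65 pos [ 0.5133 -0.0639  0.1223] F [ 0.5  0.1 -0. ] shift [-0.0001  0.0004  0.0883] turn [-0.0004 -0.0002  0.144 ] w 0.086
```

Request:
{"api": "servo_tool", "payload": {"moves": [{"x": 0,"y": 0,"z": 0.01,"ax": 0,"ay": 0,"az": 0.144,"jaw": 1},{"x": 0,"y": 0,"z": 0.02,"ax": 0,"ay": 0,"az": 0.144,"jaw": 1},{"x": 0,"y": 0,"z": 0.03,"ax": 0,"ay": 0,"az": 0.144,"jaw": 1},{"x": 0,"y": 0,"z": 0.04,"ax": 0,"ay": 0,"az": 0.144,"jaw": 1},{"x": 0,"y": 0,"z": 0.065,"ax": 0,"ay": 0,"az": 0.144,"jaw": 1},{"x": 0,"y": 0,"z": 0.082,"ax": 0,"ay": 0,"az": 0.144,"jaw": 1},{"x": 0,"y": 0,"z": 0.088,"ax": 0,"ay": 0,"az": 0.144,"jaw": 1},{"x": 0,"y": 0,"z": 0.088,"ax": 0,"ay": 0,"az": 0.144,"jaw": 1}]}}

```text
time: 5.32
tool_pos: [0.5123, -0.0637, 0.033]
eef_rot: [[0.993, 0.119, -0.003], [0.119, -0.993, 0.002], [-0.003, -0.002, -1.0]]
ft_force: [-0.6, -0.1, -0.5]
gripper_width: 0.0928
```

```bash
python3 -c "
from h import *
w=b2w(12,24)
rel((*w,.034),-1.4573)
im=read_camera('side');cv2.imwrite('pics/s4.png',im[:,:,::-1])"
```

```text
t 5.32 pos [ 0.5123 -0.0637  0.033 ] F [-0.6 -0.1 -0.5] shift [ 0.093   0.0011 -0.0013] turn [-0.0007  0.0008  0.0018] w 0.093
```

View pics/s4.png

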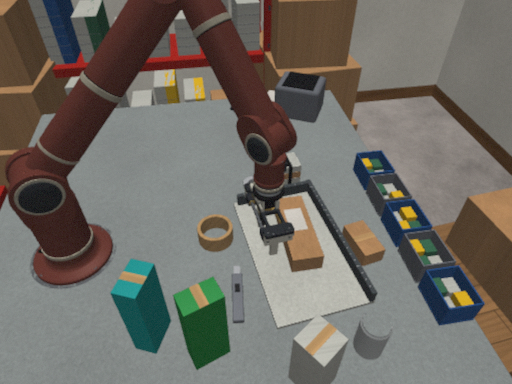

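Request:
{"api": "servo_tool", "payload": {"moves": [{"x": 0.012,"y": 0,"z": -0.001,"ax": 0,"ay": 0,"az": 0.002,"jaw": 1},{"x": 0.022,"y": 0,"z": -0.001,"ax": 0,"ay": 0,"az": 0.002,"jaw": 1},{"x": 0.03,"y": 0,"z": -0.001,"ax": 0,"ay": 0,"az": 0.002,"jaw": 1},{"x": 0.038,"y": 0,"z": -0.001,"ax": 0,"ay": 0,"az": 0.002,"jaw": 1},{"x": 0.046,"y": 0,"z": -0.001,"ax": 0,"ay": 0,"az": 0.002,"jaw": 1},{"x": 0.054,"y": 0.001,"z": -0.001,"ax": 0,"ay": 0,"az": 0.002,"jaw": 1},{"x": 0.062,"y": 0.001,"z": -0.001,"ax": 0,"ay": 0,"az": 0.002,"jaw": 1},{"x": 0.07,"y": 0.001,"z": -0.001,"ax": 0,"ay": 0,"az": 0.002,"jaw": 1}]}}

```text
time: 6.03
tool_pos: [0.5828, -0.0564, 0.0352]
eef_rot: [[0.994, 0.113, -0.001], [0.113, -0.994, 0.002], [-0.001, -0.002, -1.0]]
ft_force: [-2.2, -0.8, 2.4]
gripper_width: 0.0926
```

```bash
python3 -c "
from h import *
w=b2w(12,24)
rel((*w,.034),-1.4573)"
```

```text
t 6.03 pos [ 0.5828 -0.0564  0.0352] F [-2.2 -0.8  2.4] shift [ 0.0221 -0.0001  0.0011] turn [-0.0006  0.0004 -0.0001] w 0.093
```

Request:
{"api": "servo_tool", "payload": {"moves": [{"x": 0.004,"y": 0,"z": 0,"ax": 0,"ay": 0,"az": 0,"jaw": 1},{"x": 0.008,"y": 0,"z": 0,"ax": 0,"ay": 0,"az": 0,"jaw": 1},{"x": 0.012,"y": 0,"z": 0,"ax": 0,"ay": 0,"az": 0,"jaw": 1},{"x": 0.016,"y": 0,"z": 0,"ax": 0,"ay": 0,"az": 0,"jaw": 1},{"x": 0.019,"y": 0,"z": 0,"ax": 0,"ay": 0,"az": 0,"jaw": 1},{"x": 0.019,"y": 0,"z": 0,"ax": 0,"ay": 0,"az": 0,"jaw": 1}]}}

```text
time: 6.53
tool_pos: [0.6027, -0.054, 0.035]
eef_rot: [[0.994, 0.113, 0.001], [0.113, -0.994, 0.001], [0.001, -0.001, -1.0]]
ft_force: [-0.5, 0.9, -0.2]
gripper_width: 0.093
```

```bash
python3 -c "
from h import *
w=b2w(12,24)
rel((*w,.034),-1.4573)"
```

```text
t 6.53 pos [ 0.6027 -0.054   0.035 ] F [-0.5  0.9 -0.2] shift [0.0021 0.     0.001 ] turn [-0.0004 -0.0005  0.0001] w 0.093
```

Request:
{"api": "servo_tool", "payload": {"moves": [{"x": 0.001,"y": 0,"z": 0,"ax": 0,"ay": 0,"az": 0,"jaw": 1},{"x": 0.002,"y": 0,"z": 0,"ax": 0,"ay": 0,"az": 0,"jaw": 1},{"x": 0.003,"y": 0,"z": 0,"ax": 0,"ay": 0,"az": 0,"jaw": 1},{"x": 0.003,"y": 0,"z": 0,"ax": 0,"ay": 0,"az": 0,"jaw": 1}]}}

```text
time: 6.87
tool_pos: [0.6046, -0.0539, 0.035]
eef_rot: [[0.994, 0.113, -0.0], [0.113, -0.994, 0.002], [-0.0, -0.002, -1.0]]
ft_force: [-1.5, 0.1, -0.2]
gripper_width: 0.093
```

```bash
python3 -c "
from h import *
w=b2w(12,24)
rel((*w,.034),-1.4573)
for n in ('side','top'):
  im=read_camera(n);cv2.imwrite(f'pics/{n}5.png',cv2.resize(im[110:290,180:400,::-1],None,fx=3.5,fy=3.3,interpolation=cv2.INTER_CUBIC))"
```

```text
t 6.87 pos [ 0.6046 -0.0539  0.035 ] F [-1.5  0.1 -0.2] shift [ 0.0002 -0.0001  0.001 ] turn [-0.0005  0.     -0.0001] w 0.093
```

View pics/side5.png

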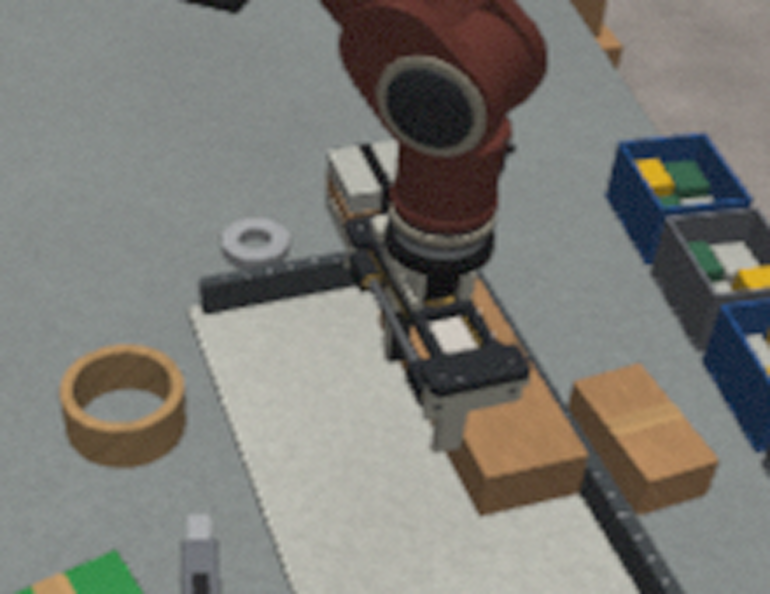

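View pics/top5.png

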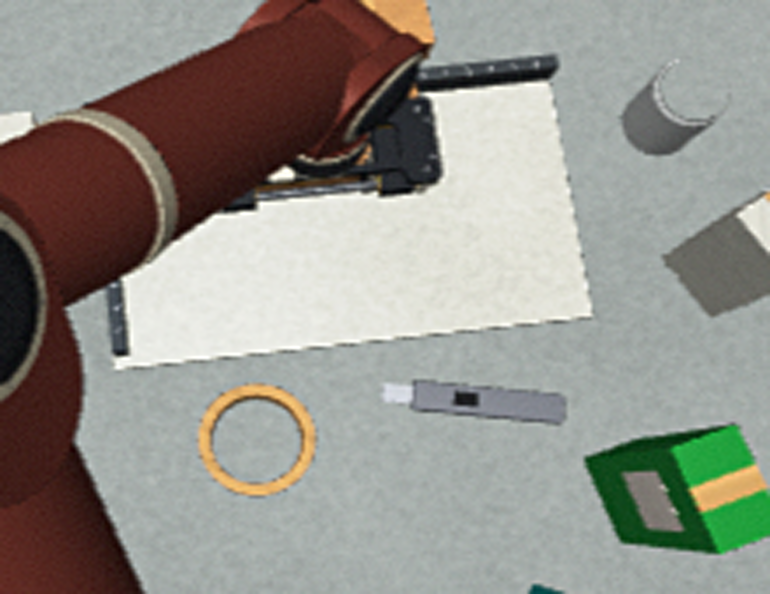

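Request:
{"api": "servo_tool", "payload": {"moves": [{"x": 0.001,"y": 0,"z": 0,"ax": 0,"ay": 0,"az": 0,"jaw": 1},{"x": 0.002,"y": 0,"z": 0,"ax": 0,"ay": 0,"az": 0,"jaw": 1},{"x": 0.002,"y": 0,"z": 0,"ax": 0,"ay": 0,"az": 0,"jaw": 1}]}}

```text
time: 7.22
tool_pos: [0.605, -0.054, 0.035]
eef_rot: [[0.994, 0.114, -0.004], [0.114, -0.994, 0.002], [-0.003, -0.002, -1.0]]
ft_force: [-4.8, -0.1, 2.5]
gripper_width: 0.0929
```

Request:
{"api": "servo_tool", "payload": {"moves": [{"x": 0.001,"y": 0,"z": 0,"ax": 0,"ay": 0,"az": 0,"jaw": 1},{"x": 0.002,"y": 0,"z": 0,"ax": 0,"ay": 0,"az": 0,"jaw": 1},{"x": 0.002,"y": 0,"z": 0,"ax": 0,"ay": 0,"az": 0,"jaw": 1}]}}

```text
time: 7.47
tool_pos: [0.605, -0.054, 0.035]
eef_rot: [[0.993, 0.114, -0.008], [0.114, -0.993, 0.002], [-0.007, -0.003, -1.0]]
ft_force: [-8.5, -1.7, 5.7]
gripper_width: 0.0931
```

Request:
{"api": "servo_tool", "payload": {"moves": [{"x": -0.015,"y": 0,"z": 0,"ax": 0,"ay": 0,"az": 0,"jaw": 1},{"x": -0.035,"y": 0,"z": -0.005,"ax": 0,"ay": 0,"az": 0,"jaw": 1},{"x": -0.04,"y": 0,"z": -0.04,"ax": 0,"ay": 0,"az": 0,"jaw": 0.4},{"x": -0.04,"y": 0,"z": -0.08,"ax": 0,"ay": 0,"az": 0,"jaw": 0.4},{"x": -0.04,"y": 0,"z": -0.1,"ax": 0,"ay": 0,"az": -0.04,"jaw": 0.4}]}}

```text
time: 7.88
tool_pos: [0.5716, -0.0594, 0.1391]
eef_rot: [[0.972, 0.236, 0.008], [0.236, -0.972, -0.001], [0.007, 0.003, -1.0]]
ft_force: [1.2, -0.3, -0.2]
gripper_width: 0.0776
```

```bash
python3 -c "
from h import *
w=b2w(58,-130);print(w)
rel((*w,.14),.1135)"
```

```text
[ 0.66795016 -0.20159468]
t 7.88 pos [ 0.5716 -0.0594  0.1391] F [ 1.2 -0.3 -0.2] shift [ 0.06    0.1609 -0.    ] turn [ 0.0024 -0.0013 -0.4602] w 0.078
```

Request:
{"api": "servo_tool", "payload": {"moves": [{"x": 0.06,"y": 0.161,"z": 0,"ax": 0.002,"ay": -0.001,"az": -0.46,"jaw": 0.4},{"x": 0.06,"y": 0.161,"z": 0,"ax": 0.002,"ay": -0.001,"az": -0.46,"jaw": 0.4},{"x": 0.06,"y": 0.161,"z": 0,"ax": 0.002,"ay": -0.001,"az": -0.46,"jaw": 0.4},{"x": 0.06,"y": 0.161,"z": 0,"ax": 0.002,"ay": -0.001,"az": -0.46,"jaw": 0.4},{"x": 0.06,"y": 0.161,"z": 0,"ax": 0.002,"ay": -0.001,"az": -0.46,"jaw": 0.4},{"x": 0.06,"y": 0.161,"z": 0,"ax": 0.002,"ay": -0.001,"az": -0.46,"jaw": 0.4},{"x": 0.06,"y": 0.161,"z": 0,"ax": 0.002,"ay": -0.001,"az": -0.46,"jaw": 0.4},{"x": 0.06,"y": 0.161,"z": 0,"ax": 0.002,"ay": -0.001,"az": -0.46,"jaw": 0.4}]}}

```text
time: 8.55
tool_pos: [0.6666, -0.2011, 0.1352]
eef_rot: [[0.322, 0.947, -0.001], [0.947, -0.322, 0.003], [0.002, -0.002, -1.0]]
ft_force: [-0.3, 0.3, 0.1]
gripper_width: 0.0374
```

```bash
python3 -c "
from h import *
w=b2w(58,-130)
rel((*w,.034),.1135)"
```

```text
t 8.55 pos [ 0.6666 -0.2011  0.1352] F [-0.3  0.3  0.1] shift [-0.0003  0.0016  0.1012] turn [-0.0004 -0.0009 -0.1405] w 0.037
```

Request:
{"api": "servo_tool", "payload": {"moves": [{"x": 0,"y": 0.002,"z": 0,"ax": 0,"ay": -0.001,"az": -0.1405,"jaw": 0.4},{"x": 0,"y": 0.002,"z": 0,"ax": 0,"ay": -0.001,"az": -0.1405,"jaw": 0.4},{"x": 0,"y": 0.002,"z": 0.01,"ax": 0,"ay": -0.001,"az": -0.1405,"jaw": 0.4},{"x": 0,"y": 0.002,"z": 0.03,"ax": 0,"ay": -0.001,"az": -0.1405,"jaw": 0.4},{"x": 0,"y": 0.002,"z": 0.06,"ax": 0,"ay": -0.001,"az": -0.1405,"jaw": 0.4},{"x": 0,"y": 0.002,"z": 0.09,"ax": 0,"ay": -0.001,"az": -0.1405,"jaw": 0.4},{"x": 0,"y": 0.002,"z": 0.1,"ax": 0,"ay": -0.001,"az": -0.1405,"jaw": 0.4},{"x": 0,"y": 0.002,"z": 0.1,"ax": 0,"ay": -0.001,"az": -0.1405,"jaw": 0.4}]}}

```text
time: 9.22
tool_pos: [0.6651, -0.1999, 0.0317]
eef_rot: [[-0.108, 0.994, -0.01], [0.994, 0.108, 0.002], [0.003, -0.009, -1.0]]
ft_force: [0.4, 0.9, 0.1]
gripper_width: 0.037
```

```bash
python3 -c "
from h import *
w=b2w(58,-38)
rel((*w,.034),.1135)
for n in ('side',):
  im=read_camera(n);cv2.imwrite(f'pics/{n}6.png',cv2.resize(im[140:310,200:400,::-1],None,fx=3.5,fy=3.5,interpolation=cv2.INTER_CUBIC))"
```

```text
t 9.22 pos [ 0.6651 -0.1999  0.0317] F [0.4 0.9 0.1] shift [ 0.0901  0.0021 -0.002 ] turn [-0.0029 -0.001  -0.0017] w 0.037
```

View pics/side6.png

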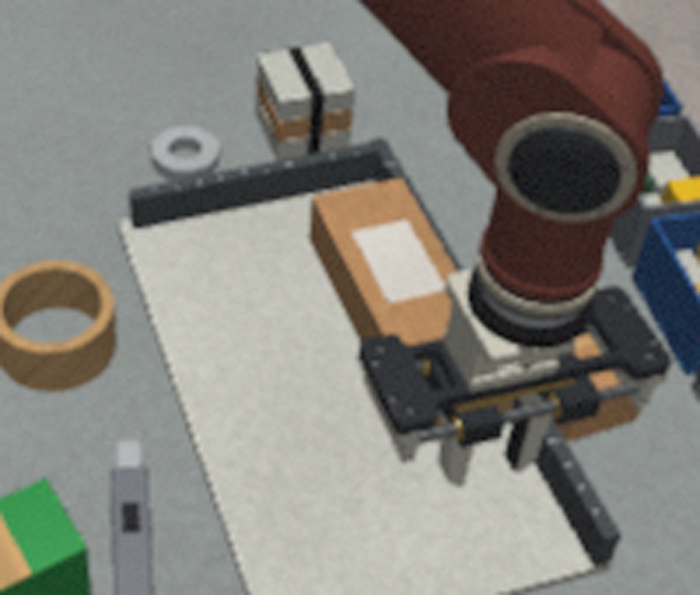

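Request:
{"api": "servo_tool", "payload": {"moves": [{"x": 0.012,"y": -0.002,"z": -0.002,"ax": -0.003,"ay": 0,"az": -0.002,"jaw": 0.4},{"x": 0.023,"y": -0.002,"z": -0.002,"ax": -0.003,"ay": 0,"az": -0.002,"jaw": 0.4},{"x": 0.031,"y": -0.002,"z": -0.002,"ax": -0.003,"ay": 0,"az": -0.002,"jaw": 0.4},{"x": 0.039,"y": -0.002,"z": -0.002,"ax": -0.003,"ay": 0,"az": -0.002,"jaw": 0.4},{"x": 0.047,"y": -0.002,"z": -0.002,"ax": -0.003,"ay": 0,"az": -0.002,"jaw": 0.4},{"x": 0.055,"y": -0.002,"z": -0.002,"ax": -0.003,"ay": 0,"az": -0.002,"jaw": 0.4},{"x": 0.062,"y": -0.002,"z": -0.002,"ax": -0.003,"ay": 0,"az": -0.002,"jaw": 0.4},{"x": 0.069,"y": -0.002,"z": -0.002,"ax": -0.003,"ay": 0,"az": -0.002,"jaw": 0.4}]}}

```text
time: 9.93
tool_pos: [0.6574, -0.1328, 0.0375]
eef_rot: [[-0.114, 0.993, 0.006], [0.993, 0.114, -0.0], [-0.001, 0.006, -1.0]]
ft_force: [0.4, -2.7, 1.0]
gripper_width: 0.0375
```

```bash
python3 -c "
from h import *
w=b2w(55,-38)
rel((*w,.034),.1135)"
```

```text
t 9.93 pos [ 0.6574 -0.1328  0.0375] F [ 0.4 -2.7  1. ] shift [ 0.0224 -0.0003  0.0034] turn [0.0018 0.0003 0.0003] w 0.038
```

Request:
{"api": "servo_tool", "payload": {"moves": [{"x": 0.004,"y": 0,"z": 0.003,"ax": 0.002,"ay": 0,"az": 0,"jaw": 0.4},{"x": 0.008,"y": 0,"z": 0.003,"ax": 0.002,"ay": 0,"az": 0,"jaw": 0.4},{"x": 0.012,"y": 0,"z": 0.003,"ax": 0.002,"ay": 0,"az": 0,"jaw": 0.4},{"x": 0.015,"y": 0,"z": 0.003,"ax": 0.002,"ay": 0,"az": 0,"jaw": 0.4},{"x": 0.017,"y": 0,"z": 0.003,"ax": 0.002,"ay": 0,"az": 0,"jaw": 0.4},{"x": 0.019,"y": 0,"z": 0.003,"ax": 0.002,"ay": 0,"az": 0,"jaw": 0.4},{"x": 0.02,"y": 0,"z": 0.003,"ax": 0.002,"ay": 0,"az": 0,"jaw": 0.4},{"x": 0.021,"y": 0,"z": 0.003,"ax": 0.002,"ay": 0,"az": 0,"jaw": 0.4}]}}

```text
time: 10.6
tool_pos: [0.6542, -0.1111, 0.0334]
eef_rot: [[-0.115, 0.993, -0.003], [0.993, 0.115, 0.001], [0.001, -0.003, -1.0]]
ft_force: [1.2, -1.6, -1.8]
gripper_width: 0.0376
```

Request:
{"api": "servo_tool", "payload": {"moves": [{"x": 0.001,"y": 0,"z": 0,"ax": 0,"ay": 0,"az": 0,"jaw": 0.4},{"x": 0.002,"y": 0,"z": 0,"ax": 0,"ay": 0,"az": 0,"jaw": 0.4},{"x": 0.002,"y": 0,"z": 0,"ax": 0,"ay": 0,"az": 0,"jaw": 0.4}]}}

```text
time: 10.85
tool_pos: [0.6542, -0.1111, 0.0339]
eef_rot: [[-0.114, 0.993, -0.002], [0.993, 0.114, -0.002], [-0.001, -0.002, -1.0]]
ft_force: [0.8, -4.7, -1.0]
gripper_width: 0.0373
```

Request:
{"api": "servo_tool", "payload": {"moves": [{"x": 0.001,"y": 0,"z": 0,"ax": 0,"ay": 0,"az": 0,"jaw": 0.4},{"x": 0.002,"y": 0,"z": 0,"ax": 0,"ay": 0,"az": 0,"jaw": 0.4},{"x": 0.003,"y": 0,"z": 0,"ax": 0,"ay": 0,"az": 0,"jaw": 0.4},{"x": 0.003,"y": 0,"z": 0,"ax": 0,"ay": 0,"az": 0,"jaw": 0.4}]}}

```text
time: 11.18
tool_pos: [0.6542, -0.1111, 0.0344]
eef_rot: [[-0.113, 0.994, -0.0], [0.994, 0.113, -0.006], [-0.006, -0.001, -1.0]]
ft_force: [-0.1, -7.6, -1.5]
gripper_width: 0.0372
```

```bash
python3 -c "
from h import *
print(inb(arm.read_state()['tool_pos']))"
```

```text
[ 54.56071094 -38.51781932]
```

Request:
{"api": "servo_tool", "payload": {"moves": [{"x": -0.015,"y": 0,"z": 0,"ax": 0,"ay": 0,"az": 0,"jaw": 0.4},{"x": -0.04,"y": 0,"z": -0.01,"ax": 0,"ay": 0,"az": 0,"jaw": 0.4},{"x": -0.06,"y": 0,"z": -0.045,"ax": 0,"ay": 0,"az": 0,"jaw": 0.4},{"x": -0.06,"y": 0,"z": -0.085,"ax": 0,"ay": 0,"az": 0,"jaw": 0.4},{"x": -0.07,"y": -0.03,"z": -0.12,"ax": 0,"ay": 0,"az": 0,"jaw": 0.4},{"x": -0.09,"y": -0.06,"z": -0.15,"ax": 0,"ay": 0,"az": 0,"jaw": 0.4},{"x": -0.11,"y": -0.09,"z": -0.18,"ax": 0,"ay": 0,"az": 0,"jaw": 0.4},{"x": -0.14,"y": -0.12,"z": -0.2,"ax": 0,"ay": 0,"az": 0,"jaw": 0.4}]}}

```text
time: 11.85
tool_pos: [0.5635, -0.2436, 0.2268]
eef_rot: [[-0.119, 0.993, 0.001], [0.993, 0.119, 0.004], [0.004, 0.002, -1.0]]
ft_force: [0.1, -1.1, 0.1]
gripper_width: 0.0372
```

Request:
{"api": "servo_tool", "payload": {"moves": [{"x": -0.04,"y": -0.02,"z": -0.01,"ax": 0,"ay": 0,"az": 0,"jaw": 0.4},{"x": -0.08,"y": -0.03,"z": -0.02,"ax": 0,"ay": 0,"az": 0,"jaw": 0.4},{"x": -0.12,"y": -0.04,"z": -0.02,"ax": 0,"ay": 0,"az": 0,"jaw": 0.4},{"x": -0.15,"y": -0.05,"z": -0.02,"ax": 0,"ay": 0,"az": 0,"jaw": 0.4},{"x": -0.15,"y": -0.05,"z": -0.02,"ax": 0,"ay": 0,"az": 0,"jaw": 0.4}]}}

```text
time: 12.27
tool_pos: [0.5253, -0.4097, 0.2445]
eef_rot: [[-0.103, 0.995, -0.004], [0.995, 0.103, -0.005], [-0.004, -0.005, -1.0]]
ft_force: [-0.9, -0.5, 0.3]
gripper_width: 0.0376
```

```bash
python3 -c "
from h import *
im=read_camera('side');cv2.imwrite('pics/s7.png',im[:,:,::-1]);cv2.imwrite('pics/s7z.png',cv2.resize(im[160:310,220:400,::-1],None,fx=4,fy=4,interpolation=cv2.INTER_CUBIC))
im=read_camera('top');cv2.imwrite('pics/t7.png',im[:,:,::-1]);cv2.imwrite('pics/t7z.png',cv2.resize(im[90:240,180:380,::-1],None,fx=4,fy=4,interpolation=cv2.INTER_CUBIC))"
```

```text
(no output)
```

View pics/s7z.png

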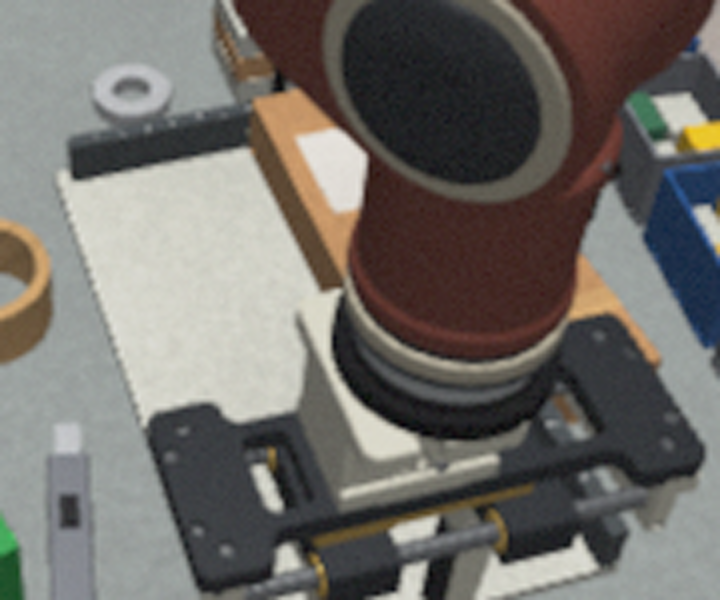

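View pics/t7z.png

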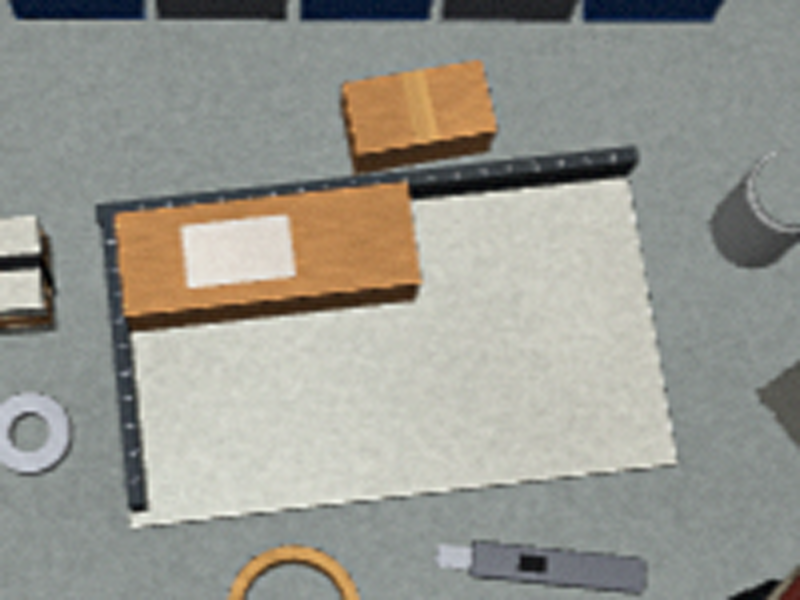

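View pics/t7.png

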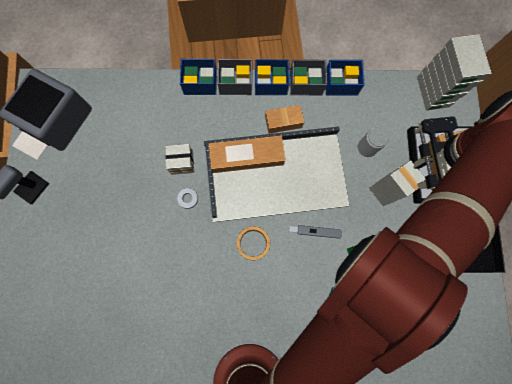

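```bash
python3 - <<'E'
from h import *
t=[("top",tz(114,213),(40,110,60)),("top",tz(123,318),(-40,110,60)),("top",tz(408,182),(40,-110,60)),("top",tz(420,285),(-40,-110,60)),("top",tz(416,299),(-40,-110,10))]
bt=[("top",tz(132,526),(-130,202,10)),("top",tz(676,463),(-130,-210,10)),("top",tz(97,206),(112,202,46)),("top",tz(637,147),(112,-210,46)),("top",tz(637,167),(100,-210,46)),("top",tz(117,218),(100,190,46))]
b,_=fit(bt,[.6,0,.1]);B[:]=b
p,r=fit(t,[.6,-.05,0]);print(p,r.round(1).tolist());print("board mid",inb(p),"rel yaw",p[2]-B[2]);print(arm.read_state()['tool_pos'],arm.read_state()['ft_force'])
E
```

```text
[0.6448438  0.00767365 0.11599062] [[-0.2, 0.1], [0.2, -0.2], [-0.2, -0.2], [0.4, -0.3], [-0.2, 0.8]]
board mid [58.86979189 79.47443454] rel yaw 0.003252956033067758
[ 0.52978825 -0.40152945  0.24380694] [-0.22854276  0.82012239 -0.35423335]
```

```bash
python3 -c "
from workcell import arm
print(arm.hand_in())"
```

```text
the job is handed in; nothing more can be done
None
```

The carton is lying flat in the corner of the board, label up, top end against the end stop and long side against the side rail. I handed the job in at about 12.4 s; no verdict is reported.

I tipped it by pushing near its top. I then slid it sideways to the rail with the fingers open, and along the rail to the stop. Each push ended with the fingers no longer advancing and the wrist force up to about 8 N.

**Position:** the last top-camera fit, in the board frame:

| Check | Measured | Target |
|---|---|---|
| Middle of carton, x | 58.9 mm | 60 ± 6 mm |
| Top end, y | 189.5 mm | 190 ± 6 mm |
| Angle to board | 0.003 rad | below 0.06 rad |

The pushing tool's own position when it stopped against the stop agreed with this to about 1 mm.

**Bystanders and contact:** the bystanders look unmoved in the last top picture, though I compared them by eye and did not measure them. The arm held clear of everything, with the fingertips about 70 mm above the white square carton.

**What was weaker:** the arm hid most of the carton from the side camera at the end, so the final fit uses the top view alone. Earlier, the side and top fits differed by 1 to 4 mm, and by about 0.02 rad in the carton's angle. I took no height reading; that it lies flat rests on the good fit to a flat carton in the top picture.

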